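Square up gauge blocks under a clamp bar and set the thumbscrew

ROBOT

A 7-joint arm with a two-finger parallel gripper is mounted at the origin on a cart in front of the work surface, level with it; the furniture and walls round the work are solid. World frame = base frame: x ahead of the robot, y to its left, z up, the work surface at z = 0. Lengths are in m, angles in rad, forces in N, time in s.
With the tool pointing down it reaches from about 0.425 to 0.925 m from the base axis. Payload 6.8 kg.
Tool frame: the origin (TCP) lies at the very end of the fingers, on their centre line; the grasp point (between the pads) lies 19 mm behind it; z points along the fingers, x is the direction in which the jaws open and shut, and the axes are right-handed (so a half turn about z gives the same grasp; the last joint's range is limited). The gripper opens to 85 mm and grips with 20 to 120 N. Pads are 22 mm wide; open, the fingers measure 114 mm over their backs; the gripper's body (76 mm by 85 mm) begins 54 mm behind the grasp point. The pads swing forward as they close: fully open they stand 13 mm farther back than shut.
Start: joints at [-1.332, 0.477, 0.022, 1.555, -0.011, 1.109, -0.083], TCP at [0.229, 0.635, 0.231] pointing down, gripper open.
Joint ranges: [-2.96, 2.96], [-0.34, 2.1], [-1.41, 1.46], [0.24, 2.44], [-1.37, 4.51], [0.17, 1.92], [-2.96, 2.96]. Speed limits (rad/s): [2.39, 2.39, 3.14, 3.14, 3.14, 3.14, 3.14].

INTERFACE

Orientations are given as a unit quaternion [w, x, y, z].
In Python, from station import get_obs, read_camera, calibration, hand_in, recognise, outline_of, place_of gives the robot as it stands.
- The arm moves only by the tool move_arm, never from a script. Its argument "steps" is a list of rows, each an object with "fingers": the finger opening in mm, from 0 to 85.4; "translation": the shift along the world's x, y, z in mm, a list of three; "turn": the turn about the world's z in rad. In form: [{"fingers": fingers, "translation": [dx, dy, dz], "turn": turn}, ...]. A call has 1 to 10 rows; each row shifts and turns the commanded pose from where the row before left it; what a row does not reach is not made up. A row lasts 1/8 s, in which the tool goes at most 62.5 mm and 10.7 degrees, less where a joint would pass 70% of its speed; a pose out of reach is approached as far as the arm can. A call with a gripper value outside its range is refused whole. The fingers move at their own pace and stop on an object; "newtons" is the grip in N (left out, the last holds). Time passes only in rows, so rows that do not move let the fingers close. It gives the time, the measured TCP pose, the force and the opening at its end, in the units of the state.
- get_obs(): the state, without advancing time (a new reading comes with each control period).
- read_camera(name): name is "side" or "top" or "wrist"; returns the picture (420x560x3 uint8, blue, green, red); there is no depth.
- calibration(name): a dict with "camera_matrix" (3x3 intrinsics, pixels), "k1" (the pictures are not rectified: a ray, as slopes to the right and down, at radius r is drawn at 1 + k1 r^2 times it, then the intrinsics apply), "rvec" (rotation vector, rad) and "tvec" (3), from world to camera coordinates, as OpenCV has them. Camera axes: x right, y down, z forward; pixel columns grow to the right and rows downward; lengths in m; the calibration is good to about 2 mm. A picture is of the moment at which its call begins: read the wrist's pose just before it. calibration takes no time and is no camera call; for the wrist camera it gives the pose at the moment of the call.
- hand_in(): hands the job in, once; it reports no verdict.
Trained networks look in the newest picture that a camera, given by its name, has taken for a name from the list of things; names that differ only in an ending like _2 or _b are one class to them, and where a whole thing is asked for, a point or a joint stands for the part that bears it (a point fixed in the world has none). Each returns a list of dicts, best first, with "conf" (0 to 1); they miss things now and then, are a little off and sometimes report something else, mostly with a low value. They report only what shows in the picture. A call takes as long as a camera call.
- recognise(camera, name): "xy" ([column, row] in pixels, amid what is visible of it).
- outline_of(camera, name): "mask" (420x560 bool, what is visible of it) and "xy" ([column, row] in pixels, amid what is visible of it).
- place_of(camera, name): "xy" ([column, row] in pixels: a listed point, or the origin of a listed thing).
The state is a dict: "t": time; "q": joint angles; "joint_vel": joint speeds; "joint_torque": joint torques, N m; "eef_pos": TCP position; "tool_rot": TCP orientation; "contact_force": force on the tool from outside, world axes, zero at the start; "torque": the same for the moment, N m; "gripper_width": opening from 0.0 (shut) to 1.0 (fully open).
Only numpy, scipy, OpenCV 4.12 (cv2) and the standard library are available. Lean on these libraries where they do the work, as an engineer would, in place of code of your own. Each camera call takes 0.05 s, during which the arm holds its last target.

TASK

Push the three loose gauge blocks on the clamping fixture back until each stands flat against the fence under the clamp bar, so that they make one straight row. Then turn the thumbscrew clockwise until it seats, back it off a quarter turn so the blocks are only just free, and finish with the gripper still holding the thumbscrew's head there; do not let go. Leave the ring gauge, the bushing and the stamp alone.

Things in the scene. Friction and masses are not known exactly. Their poses are not given: they have to be found in the camera images.
- fixture: clamping fixture, fixed to the bench: dark steel base plate 120 x 170 x 10 mm (own x -65 to +55 mm, y -85 to +85 mm) carrying a steel fence and, over it, a steel clamp bar with a thumbscrew. Origin on the bench (plate's underside), below the middle of the fence's length, 12 mm before its face; x points to the fence, away from the robot (turned up to 0.3 rad), z up
- fence_face (a point): middle of the fence's front face, 14.5 mm above the bench; axes as the fixture's, the face looks to -x. Fence 150 mm long, its top 18 mm above the bench
- bar_center (a point): centre of the clamp bar: steel, 40 x 150 x 8 mm (own x, y, z; axes as the fixture's), lying over the fence and overhanging its face by 6 mm. Its underside is 19.2 mm and top 27.2 mm above the bench when the screw is seated, both 1.2 mm higher per rad of loosening, so the 9 mm high blocks on the plate slide in under it at the start. Two guide pins at y = +-64 mm reach 29.5 mm
- head_center (a point): centre of the thumbscrew's head: upright round knurled dark-steel knob, 28 mm across, 24 mm high, black radial line on top, in the middle of the clamp bar at x = +26 mm, y = 0 of the fixture. Seated, its centre is 46 mm, underside 34 mm above the bench; it rises with the bar, 1.2 mm per rad of loosening. Can be gripped from above at any yaw
- screw_head (a joint): angle of the thumbscrew in rad: 0 = seated on a hard stop (it turns no further clockwise), growing counter-clockwise from above as it is loosened, to 3.2; starts between 0.8 and 1.2; a quarter turn off the seat is 1.57. It stays where it is left, friction about 0.05 N m
- block_1_center (a point): centre (half-way up) of the left (own y of the fixture about +48 mm) gauge block: loose, plain grey steel, 20 (own z, across the row) x 30 (own y, along it) x 9 mm high (own x, which points down), 40 to 80 g, standing on the base plate, so its centre is 14.5 mm and top 19 mm above the bench. It starts 20 to 32 mm short of the fence position, up to 0.25 rad askew. Against the fence its centre is at x = +2 mm of the fixture
- block_2_center (a point): centre (half-way up) of the middle (own y of the fixture about 0) gauge block: loose, plain grey steel, 20 (own z, across the row) x 30 (own y, along it) x 9 mm high (own x, which points down), 40 to 80 g, standing on the base plate, so its centre is 14.5 mm and top 19 mm above the bench. It starts 20 to 32 mm short of the fence position, up to 0.25 rad askew. Against the fence its centre is at x = +2 mm of the fixture
- block_3_center (a point): centre (half-way up) of the right (own y of the fixture about -48 mm) gauge block: loose, plain grey steel, 20 (own z, across the row) x 30 (own y, along it) x 9 mm high (own x, which points down), 40 to 80 g, standing on the base plate, so its centre is 14.5 mm and top 19 mm above the bench. It starts 20 to 32 mm short of the fence position, up to 0.25 rad askew. Against the fence its centre is at x = +2 mm of the fixture
- stand_rod (a point): point 200 mm up on the upright rod (370 mm high) of the measuring machine's fixed probe stand; the machine and a probe held out from this stand fill the space to the left of it (greater world y) up to about 0.4 m, so come over to the fixture above 0.45 m or round in front. Not part of the job
- ring_center (a point): centre of the ring gauge, a bystander: steel ring 58 mm across and 18 mm high, on the bench to the right of the fixture
- bush_center (a point): centre of the bushing, a bystander: small bronze bush 22 mm across and 21 mm high, on the bench behind the fixture
- stamp_center (a point): centre of the inspection stamp, a bystander: black, 24 mm across and 63 mm high, standing on the bench behind the fixture

How it is judged:
By the outcome, as a careful person would: the job done as asked, in the order asked, and still so for the second after the job is handed in, while the arm keeps its last pose, push and grip.
It also fails if it takes over 69 s, if anything falls off the work surface, if the arm or the gripper's body presses on something with over 40 N, if the wrist force passes 120 N, or if a joint passes its speed limit or range.

## Working session

There is one attempt and no reset: what is moved stays moved. The work goes in short steps, Python scripts to look and compute and a tool call to move; the robot and the scene stay as the last step left them, time stands still between calls to the robot, and variables do not carry over. Pictures are saved under pics/ and viewed, and the job is handed in when it is done.

Besides the shell and the picture viewer there is one more tool, called after "Call:" in YAML: its name, and indented under it one key for each argument. move_arm: Moves the arm, as the interface text tells. Its arguments: {"type":"object","properties":{"steps":{"type":"array"},"newtons":{"type":"number"}},"required":["steps"]}

```bash
mkdir -p pics; ls; cat > h.py <<'E'
import numpy as np, cv2
from station import *
def ray(cam,xy):
    c=calibration(cam);K=np.array(c["camera_matrix"]);R=cv2.Rodrigues(np.array(c["rvec"],float))[0];t=np.array(c["tvec"],float).ravel()
    d=np.array([(xy[0]-K[0,2])/K[0,0],(xy[1]-K[1,2])/K[1,1]]);u=d.copy()
    for _ in range(30): u=d/(1+c["k1"]*(u@u))
    return -R.T@t, R.T@np.array([u[0],u[1],1.])
def at_z(cam,xy,z):
    o,d=ray(cam,xy);return o+d*(z-o[2])/d[2]
def proj(cam,p):
    c=calibration(cam);K=np.array(c["camera_matrix"]);R=cv2.Rodrigues(np.array(c["rvec"],float))[0];t=np.array(c["tvec"],float).ravel()
    q=R@np.array(p)+t;u=q[:2]/q[2];u=u*(1+c["k1"]*(u@u));return u*[K[0,0],K[1,1]]+K[:2,2]
E
python3 - <<'E'
from h import *
np.set_printoptions(precision=4,suppress=True)
for c in ["side","top"]:
    im=read_camera(c);cv2.imwrite(f"pics/{c}0.png",im)
    print(c,ray(c,(280,210)))
    for n,z in [("fixture",0),("fence_face",.0145),("bar_center",.0244),("head_center",.0472),("block_1_center",.0145),("ring_center",.009),("bush_center",.01),("stamp_center",.03),("stand_rod",.2)]:
        for r in place_of(c,n)[:4]: print(n,round(r["conf"],2),np.round(r["xy"],1),at_z(c,r["xy"],z))
o=get_obs();print(o)
E
```

```text
pics
side (array([0.585 , 1.1394, 0.6339]), array([-0.0023, -0.9291, -0.3701]))
fixture 0.93 [285.3 270.9] [ 0.5663 -0.0324  0.    ]
bar_center 0.85 [275.5 262.7] [ 0.5915 -0.03    0.0244]
head_center 0.62 [272.7 253.1] [ 0.599  -0.0384  0.0472]
block_1_center 0.53 [295.1 275.8] [0.5428 0.0188 0.0145]
ring_center 0.54 [336.1 218.6] [ 0.4049 -0.3632  0.009 ]
ring_center 0.54 [292.9 266.4] [ 0.5469 -0.0404  0.009 ]
bush_center 0.62 [212.  282.5] [0.7428 0.049  0.01  ]
bush_center 0.42 [274.5 261.5] [ 0.5944 -0.0643  0.01  ]
stamp_center 0.46 [222.6 234. ] [ 0.7419 -0.1887  0.03  ]
stand_rod 0.71 [351.5 251.4] [0.4463 0.2567 0.2   ]
top (array([ 0.3917, -0.0239,  1.173 ]), array([ 0.1644, -0.0078, -0.9864]))
fixture 0.96 [284.1 214.5] [ 0.574  -0.0445  0.    ]
fixture 0.74 [280.4 208.4] [ 0.5918 -0.0344  0.    ]
fence_face 0.6 [333.1 155.1] [ 0.742  -0.189   0.0145]
fence_face 0.58 [285.3 210.3] [ 0.5836 -0.0479  0.0145]
fence_face 0.18 [281.3 216.1] [ 0.5674 -0.0363  0.0145]
bar_center 0.73 [283.6 207.9] [ 0.5888 -0.0431  0.0244]
head_center 0.47 [282.  206.2] [ 0.5897 -0.0384  0.0472]
block_1_center 0.53 [263.3 224.4] [0.5449 0.0144 0.0145]
ring_center 0.52 [387.9 271.3] [ 0.407  -0.3302  0.009 ]
bush_center 0.56 [249.8 153.5] [0.7525 0.0508 0.01  ]
stamp_center 0.42 [329.3 156.2] [ 0.7342 -0.1758  0.03  ]
{'t': 1.0, 'q': array([-1.3321,  0.477 ,  0.0224,  1.5554, -0.0115,  1.1093, -0.0831]), 'joint_vel': array([ 0.0005,  0.0006, -0.0015,  0.0006, -0.0019, -0.0002, -0.0009]), 'joint_torque': array([  0.0001, -59.6344,   1.6059, -28.1546,   0.0123,   0.0018,
        -0.    ]), 'eef_pos': array([0.2294, 0.6348, 0.2313]), 'tool_rot': array([-0.    ,  0.8185,  0.5745,  0.    ]), 'contact_force': array([-0.5771, -0.5651, -0.1608]), 'torque': array([ 0.0367, -0.0408, -0.0351]), 'gripper_width': 0.9989211502682427}
```

View pics/side0.png

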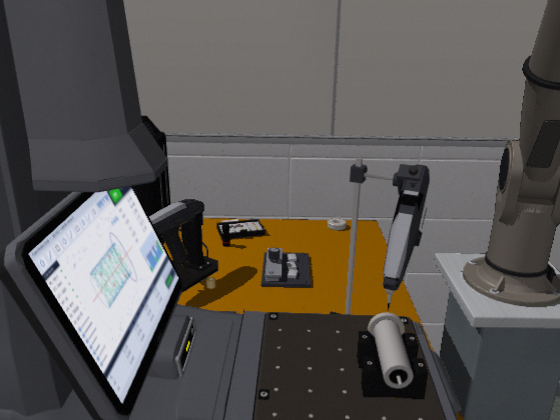

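View pics/top0.png

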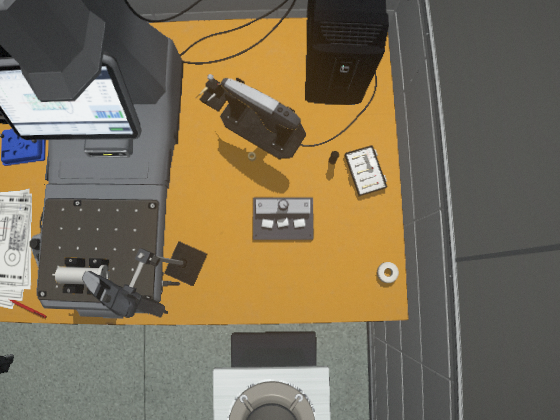

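```bash
python3 - <<'E'
import cv2
for n,(x0,x1,y0,y1) in {"side":(220,350,210,310),"top":(220,350,170,270)}.items():
    im=cv2.imread(f"pics/{n}0.png")[y0:y1,x0:x1]
    cv2.imwrite(f"pics/{n}0z.png",cv2.resize(im,None,fx=6,fy=6,interpolation=cv2.INTER_CUBIC))
E
```

```text
(no output)
```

View pics/top0z.png

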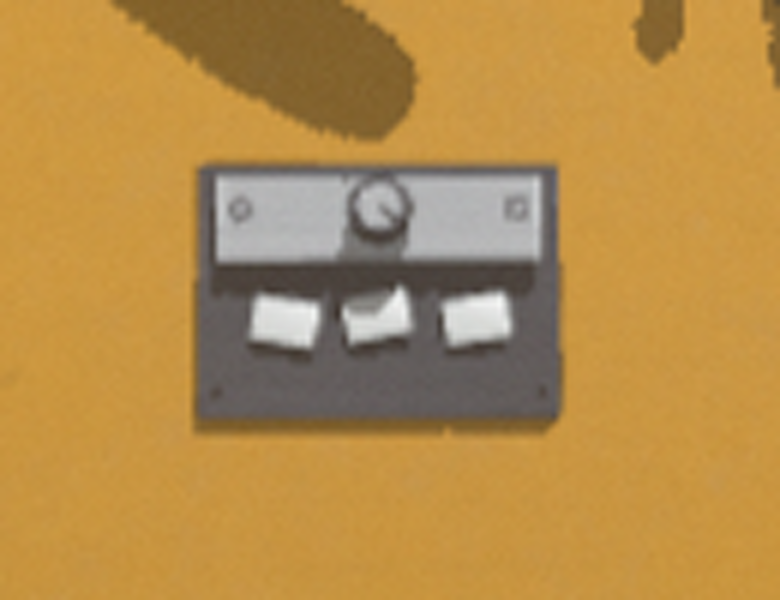

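View pics/side0z.png

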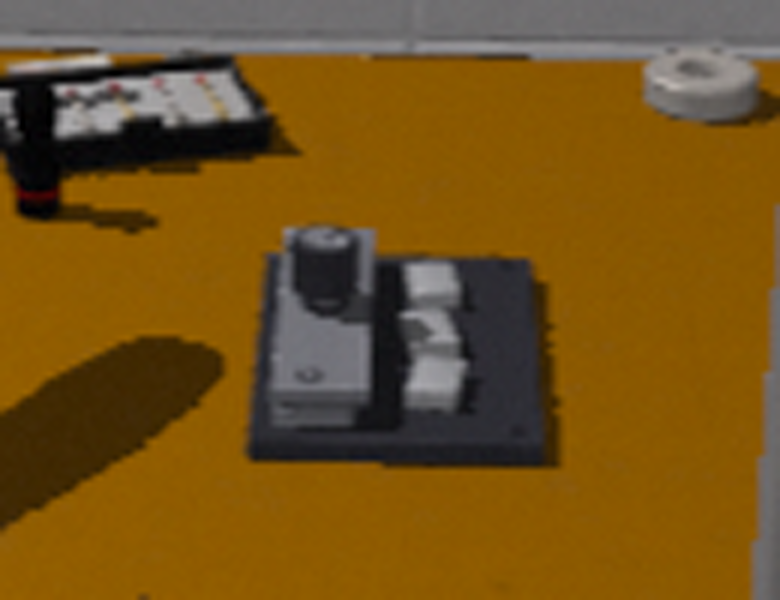

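```bash
python3 - <<'E'
from h import *
np.set_printoptions(precision=4,suppress=True)
f=lambda x,y:(220+(x+.5)/6-.5,170+(y+.5)/6-.5)
for n,p,z in [("plate TL",(203,166),.01),("plate TR",(556,168),.01),("plateBL",(197,413),.01),("plateBR",(556,413),.01),("barBL",(217,262),.0284),("barBR",(543,262),.0284),("head",(380,207),.0592)]: print(n,at_z("top",f(*p),z))
a=np.linspace(1.224,-.07,15);r=np.linspace(.675,.51,15);P=np.c_[r*np.cos(a),r*np.sin(a)]
print(np.diff(P,axis=0)*1000)
print(ray("wrist",(280,210)))
E
```

```text
plate TL [0.6235 0.0414 0.01  ]
plate TR [ 0.6194 -0.1251  0.01  ]
plateBL [0.5067 0.0454 0.01  ]
plateBR [ 0.5035 -0.1214  0.01  ]
barBL [0.5746 0.0344 0.0284]
barBR [ 0.5717 -0.1161  0.0284]
head [ 0.5934 -0.0409  0.0592]
[[ 52.6005 -34.5518]
 [ 48.2238 -38.7511]
 [ 43.5292 -42.4418]
 [ 38.5728 -45.6018]
 [ 33.412  -48.2149]
 [ 28.1048 -50.2712]
 [ 22.7094 -51.7663]
 [ 17.2834 -52.7023]
 [ 11.8831 -53.0865]
 [  6.5634 -52.9322]
 [  1.3768 -52.2579]
 [ -3.6269 -51.0871]
 [ -8.4013 -49.4479]
 [-12.9035 -47.3728]]
(array([0.1542, 0.6622, 0.3734]), array([ 0.2844, -0.1059, -0.9529]))
```

Call:
move_arm:
  steps:
    - {"fingers": 85,"translation": [0,0,60],"turn": 0}
    - {"fingers": 85,"translation": [0,0,60],"turn": 0}
    - {"fingers": 85,"translation": [0,0,60],"turn": 0}
    - {"fingers": 85,"translation": [0,0,60],"turn": 0}
    - {"fingers": 85,"translation": [0,0,20],"turn": 0}

```text
t: 1.62
eef_pos: [0.2298, 0.6355, 0.4965]
tool_rot: [-0.002, 0.819, 0.574, 0.003]
contact_force: [0.7, 0.8, 0.2]
gripper_width: 0.994
```

Call:
move_arm:
  steps:
    - {"fingers": 85,"translation": [53,-35,0],"turn": 0.032}
    - {"fingers": 85,"translation": [48,-39,0],"turn": 0.032}
    - {"fingers": 85,"translation": [44,-42,0],"turn": 0.032}
    - {"fingers": 85,"translation": [39,-46,0],"turn": 0.032}
    - {"fingers": 85,"translation": [33,-48,0],"turn": 0.032}
    - {"fingers": 85,"translation": [28,-50,0],"turn": 0.032}
    - {"fingers": 85,"translation": [23,-52,0],"turn": 0.032}
    - {"fingers": 85,"translation": [17,-53,0],"turn": 0.032}
    - {"fingers": 85,"translation": [12,-53,0],"turn": 0.032}
    - {"fingers": 85,"translation": [7,-53,0],"turn": 0.032}

```text
t: 2.88
eef_pos: [0.5329, 0.1624, 0.4913]
tool_rot: [0.0, 0.716, 0.698, 0.0]
contact_force: [-0.3, 0.2, 0.6]
gripper_width: 0.997
```

Call:
move_arm:
  steps:
    - {"fingers": 85,"translation": [0,-52,0],"turn": 0}
    - {"fingers": 85,"translation": [-4,-51,0],"turn": 0}
    - {"fingers": 85,"translation": [-10,-50,0],"turn": 0}
    - {"fingers": 85,"translation": [-20,-47,-40],"turn": 0}
    - {"fingers": 85,"translation": [0,0,-60],"turn": 0}
    - {"fingers": 0,"translation": [0,0,-60],"turn": 0}
    - {"fingers": 0,"translation": [0,0,-60],"turn": 0}
    - {"fingers": 0,"translation": [0,0,0],"turn": 0}
    - {"fingers": 0,"translation": [0,0,0],"turn": 0}

```text
t: 4.0
eef_pos: [0.5007, -0.0339, 0.2751]
tool_rot: [0.001, 0.717, 0.698, 0.001]
contact_force: [-0.2, 1.0, 0.4]
gripper_width: 0.138
```

```bash
python3 - <<'E'
from h import *
np.set_printoptions(precision=4,suppress=True)
o=get_obs();print(o["t"],o["eef_pos"],o["tool_rot"],o["q"],o["contact_force"])
im=read_camera("wrist");cv2.imwrite("pics/w1.png",im)
for n,z in [("fixture",0),("fence_face",.0145),("bar_center",.0244),("head_center",.0472),("block_1_center",.0145)]:
    for r in place_of("wrist",n)[:4]: print(n,round(r["conf"],2),np.round(r["xy"],1),at_z("wrist",r["xy"],z))
E
```

```text
4.0 [ 0.5007 -0.0339  0.2751] [0.0009 0.7166 0.6975 0.0011] [-0.4059  0.1423  0.3916  1.9314 -0.0617  1.0764  1.5551] [-0.1845  0.9777  0.4496]
fixture 0.6 [276.8 220.5] [ 0.5711 -0.0415  0.    ]
fence_face 0.78 [279.5 228.3] [ 0.577  -0.0378  0.0145]
bar_center 0.89 [276.5 242.3] [ 0.5928 -0.0423  0.0244]
head_center 0.66 [276.  248.2] [ 0.5903 -0.0426  0.0472]
block_1_center 0.93 [308.  208.4] [0.5474 0.0013 0.0145]
```

View pics/w1.png

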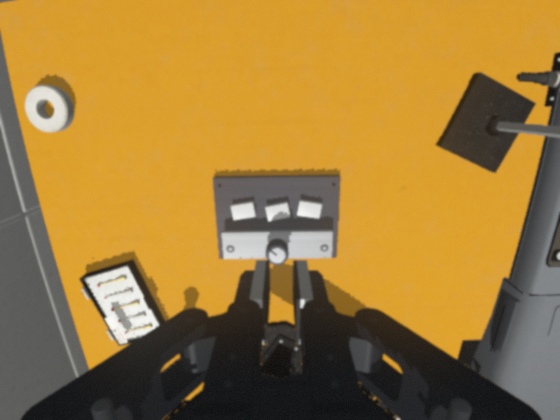

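Call:
move_arm:
  steps:
    - {"fingers": 0,"translation": [-20,-5,-60],"turn": 0}
    - {"fingers": 0,"translation": [-20,-5,-60],"turn": 0}
    - {"fingers": 0,"translation": [0,0,0],"turn": 0}
    - {"fingers": 0,"translation": [0,0,0],"turn": 0}

```text
t: 4.8
eef_pos: [0.4623, -0.0436, 0.1566]
tool_rot: [0.001, 0.716, 0.698, 0.001]
contact_force: [1.2, -0.3, 1.3]
gripper_width: 0.003
```

```bash
python3 - <<'E'
from h import *
np.set_printoptions(precision=4,suppress=True)
o=get_obs();print(o["t"],o["eef_pos"],o["tool_rot"],o["q"],o["contact_force"])
im=read_camera("wrist");cv2.imwrite("pics/w2.png",im)
import pickle;pickle.dump(calibration("wrist"),open("w2.pkl","wb"))
for n,z in [("fixture",0),("fence_face",.0145),("bar_center",.0244),("head_center",.0472),("block_1_center",.0145)]:
    for r in place_of("wrist",n)[:4]: print(n,round(r["conf"],2),np.round(r["xy"],1),at_z("wrist",r["xy"],z))
cv2.imwrite("pics/w2z.png",cv2.resize(im[110:290,160:400],None,fx=3.3,fy=3.3,interpolation=cv2.INTER_CUBIC))
E
```

```text
4.8 [ 0.4623 -0.0436  0.1566] [0.0011 0.7165 0.6976 0.0013] [-0.3683  0.2327  0.3779  2.1407 -0.121   0.7844  1.6299] [ 1.1753 -0.3141  1.2771]
block_1_center 0.71 [326.7 281.4] [0.5502 0.0012 0.0145]
```

View pics/w2.png

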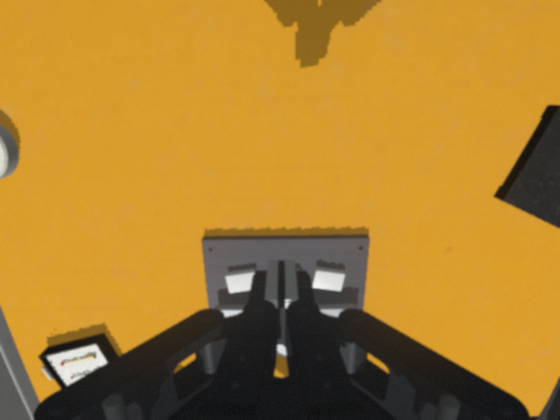

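View pics/w2z.png

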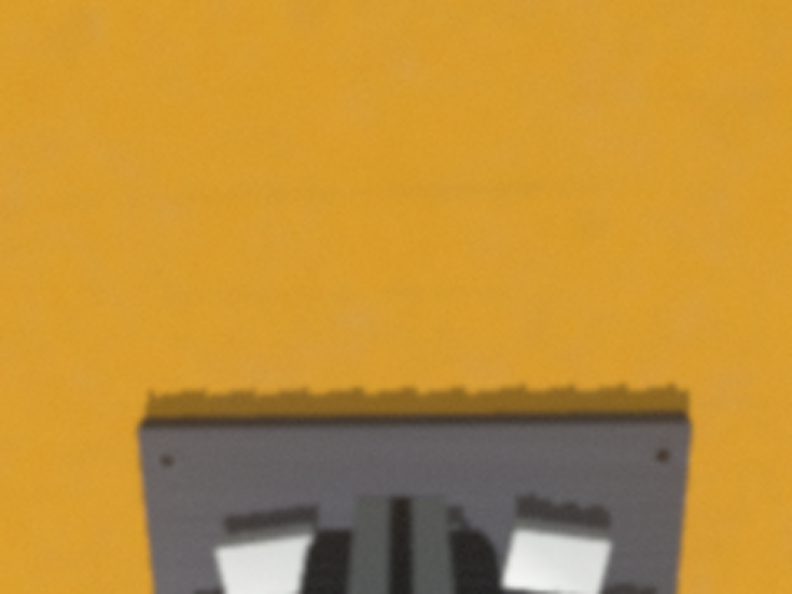

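Call:
move_arm:
  steps:
    - {"fingers": 0,"translation": [60,0,10],"turn": 0}
    - {"fingers": 0,"translation": [60,0,10],"turn": 0}
    - {"fingers": 0,"translation": [30,0,0],"turn": 0}
    - {"fingers": 0,"translation": [0,0,0],"turn": 0}
    - {"fingers": 0,"translation": [0,0,0],"turn": 0}

```text
t: 5.72
eef_pos: [0.6091, -0.0439, 0.1744]
tool_rot: [-0.0, 0.717, 0.697, -0.0]
contact_force: [0.0, -0.4, -0.2]
gripper_width: -0.001
```

```bash
python3 - <<'E'
from h import *
np.set_printoptions(precision=4,suppress=True)
o=get_obs();print(o["t"],o["eef_pos"],o["tool_rot"],o["q"],o["contact_force"])
im=read_camera("wrist");cv2.imwrite("pics/w3.png",im)
for n,z in [("fixture",0),("fence_face",.0145),("bar_center",.0244),("head_center",.0472),("block_1_center",.0145)]:
    for r in place_of("wrist",n)[:4]: print(n,round(r["conf"],2),np.round(r["xy"],1),at_z("wrist",r["xy"],z))
cv2.imwrite("pics/w3z.png",cv2.resize(im[120:270,180:380],None,fx=4,fy=4,interpolation=cv2.INTER_CUBIC))
E
```

```text
5.725 [ 0.6091 -0.0439  0.1744] [-0.0004  0.7166  0.6975 -0.0004] [-0.3097  0.4482  0.3716  1.7902 -0.1959  0.9405  1.6884] [ 0.048  -0.4165 -0.1887]
fixture 0.78 [280.2 151.3] [ 0.5678 -0.0435  0.    ]
fence_face 0.83 [284.6 164.3] [ 0.5788 -0.0395  0.0145]
fence_face 0.39 [280.  189.6] [ 0.6038 -0.0447  0.0145]
bar_center 0.72 [235.2 137.2] [ 0.5512 -0.084   0.0244]
bar_center 0.67 [284.8 183.1] [ 0.5954 -0.0398  0.0244]
head_center 0.9 [279.8 188.4] [ 0.595  -0.0444  0.0472]
head_center 0.22 [283.6 183.1] [ 0.5904 -0.041   0.0472]
block_1_center 0.87 [326.9 134.8] [0.5525 0.0011 0.0145]
block_1_center 0.51 [283.8 136. ] [ 0.5526 -0.0395  0.0145]
block_1_center 0.43 [235.6 135.1] [ 0.5504 -0.0849  0.0145]
```

View pics/w3z.png

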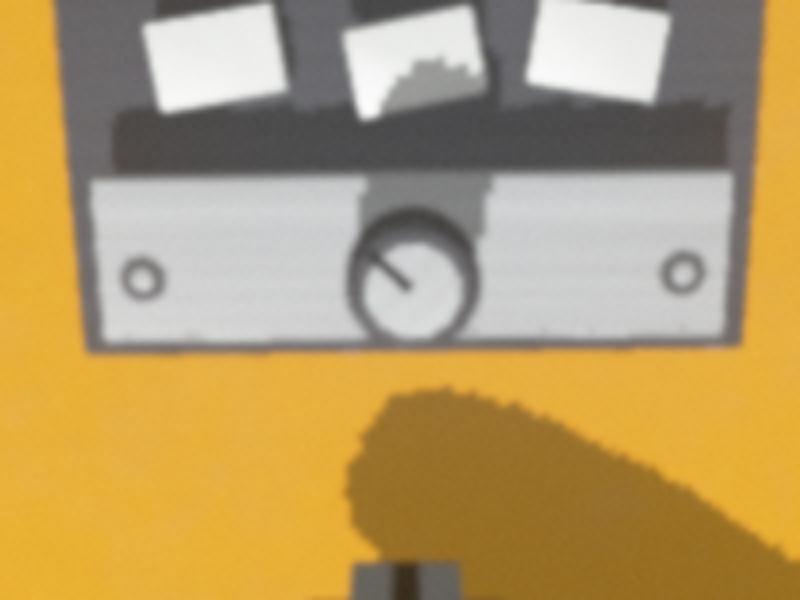

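```bash
cat > m.py <<'E'
from h import *
np.set_printoptions(precision=4,suppress=True)
f=lambda x,y:(180+(x+.5)/4-.5,120+(y+.5)/4-.5)
g=lambda p,z:at_z("wrist",f(*p),z)
zb=.0284
q={k:g(p,zb) for k,p in dict(fR=(92,180),fL=(734,172),bR=(105,341),bL=(724,335)).items()}
for k in q: print(k,q[k])
pR,pL=g((143,279),.0295),g((683,272),.0295);print("pins",pR,pL,np.linalg.norm(pL-pR),"mid",(pL+pR)/2)
d=(pL-pR);print("yaw",np.arctan2(-d[0],d[1]))
d=q["fL"]-q["fR"];print("yaw bar",np.arctan2(-d[0],d[1]),np.linalg.norm(d))
print("head",g((414,290),.0592))
for p in [(88,352),(740,345)]: print("plate back",g(p,.01))
for n,c in dict(b3=[(143,24),(273,3),(288,90),(163,113)],b2=[(343,30),(474,6),(489,95),(362,120)],b1=[(541,-4),(671,16),(655,103),(527,82)]).items():
    C=np.array([g(p,.019) for p in c]); a=C[1]-C[0];b=C[2]-C[3]
    print(n,C.mean(0)[:2],"sizes",np.linalg.norm(a),np.linalg.norm(b),np.linalg.norm(C[3]-C[0]),"ang",np.arctan2(-a[0],a[1]),np.arctan2(-b[0],b[1]))
    print(C[:,:2])
E
python3 m.py
```

```text
fR [ 0.5751 -0.1154  0.0284]
fL [0.5774 0.0331 0.0284]
bR [ 0.614  -0.1162  0.0284]
bL [0.6167 0.0328 0.0284]
pins [ 0.5987 -0.1054  0.0295] [0.6006 0.022  0.0295] 0.12735244636365925 mid [ 0.5996 -0.0417  0.0295]
yaw -0.01434496583049454
yaw bar -0.015026115362440274 0.14852209820509316
head [ 0.5956 -0.0416  0.0592]
plate back [ 0.6222 -0.1257  0.01  ]
plate back [0.625  0.0418 0.01  ]
b3 [ 0.5491 -0.0859] sizes 0.030485993482017235 0.03001135618973962 0.020654554275009736 ang 0.12104860202546067 0.14666278066564334
[[ 0.5409 -0.1023]
 [ 0.5372 -0.0721]
 [ 0.557  -0.0697]
 [ 0.5614 -0.0994]]
b2 [ 0.5517 -0.0395] sizes 0.030548617438287753 0.030280349720122026 0.020990202268680355 ang 0.14878731339581613 0.16528533140325946
[[ 0.5438 -0.0563]
 [ 0.5392 -0.0261]
 [ 0.5595 -0.0228]
 [ 0.5644 -0.0527]]
b1 [0.5497 0.0027] sizes 0.03041458674751293 0.030572842947321918 0.019566789025299833 ang -0.1685001694171522 -0.18239909995897774
[[ 0.5374 -0.0107]
 [ 0.5425  0.0192]
 [ 0.5622  0.0161]
 [ 0.5567 -0.0139]]
```

Call:
move_arm:
  steps:
    - {"fingers": 8,"translation": [-50,-22,0],"turn": 0.008}
    - {"fingers": 8,"translation": [-47,-20,-30],"turn": 0}
    - {"fingers": 8,"translation": [0,0,-55],"turn": 0}
    - {"fingers": 8,"translation": [0,0,-50],"turn": 0}
    - {"fingers": 8,"translation": [0,0,-15],"turn": 0}
    - {"fingers": 8,"translation": [0,0,0],"turn": 0}

```text
t: 6.78
eef_pos: [0.5128, -0.0858, 0.0246]
tool_rot: [-0.0, 0.714, 0.7, -0.0]
contact_force: [-0.3, 0.1, 0.8]
gripper_width: 0.096
```

Call:
move_arm:
  steps:
    - {"fingers": 8,"translation": [0,0,-8],"turn": 0}
    - {"fingers": 8,"translation": [0,0,-3],"turn": 0}
    - {"fingers": 8,"translation": [0,0,0],"turn": 0}

```text
t: 7.15
eef_pos: [0.5133, -0.0857, 0.014]
tool_rot: [0.0, 0.714, 0.7, 0.0]
contact_force: [0.8, 0.2, 0.5]
gripper_width: 0.092
```

Call:
move_arm:
  steps:
    - {"fingers": 8,"translation": [6,0,0],"turn": 0}
    - {"fingers": 8,"translation": [6,0,0],"turn": 0}
    - {"fingers": 8,"translation": [5,0,0],"turn": 0}
    - {"fingers": 8,"translation": [5,0,0],"turn": 0}
    - {"fingers": 8,"translation": [4,0,0],"turn": 0}
    - {"fingers": 8,"translation": [4,0,0],"turn": 0}
    - {"fingers": 8,"translation": [0,0,0],"turn": 0}

```text
t: 8.02
eef_pos: [0.5434, -0.0857, 0.0136]
tool_rot: [0.0, 0.714, 0.7, 0.0]
contact_force: [0.0, 0.6, 0.3]
gripper_width: 0.092
```

```bash
python3 - <<'E'
from h import *
o=get_obs();print(o["t"],o["eef_pos"],o["contact_force"])
im=read_camera("wrist");cv2.imwrite("pics/w4.png",im)
E
```

```text
8.025 [ 0.54336715 -0.08571404  0.01357079] [0.01447558 0.57007257 0.34800126]
```

View pics/w4.png

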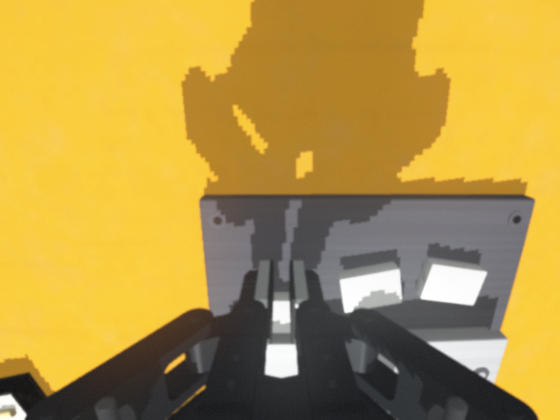

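Call:
move_arm:
  steps:
    - {"fingers": 8,"translation": [3,0,0],"turn": 0}
    - {"fingers": 8,"translation": [2,0,0],"turn": 0}
    - {"fingers": 8,"translation": [1,0,0],"turn": 0}
    - {"fingers": 8,"translation": [0,0,0],"turn": 0}

```text
t: 8.57
eef_pos: [0.549, -0.0858, 0.0136]
tool_rot: [0.0, 0.714, 0.7, 0.0]
contact_force: [-0.4, 0.2, 0.1]
gripper_width: 0.092
```

Call:
move_arm:
  steps:
    - {"fingers": 8,"translation": [1,0,0],"turn": 0}
    - {"fingers": 8,"translation": [0,0,0],"turn": 0}

```text
t: 8.82
eef_pos: [0.5491, -0.0858, 0.0134]
tool_rot: [-0.001, 0.714, 0.7, -0.0]
contact_force: [-3.4, 0.3, 2.0]
gripper_width: 0.092
```

Call:
move_arm:
  steps:
    - {"fingers": 8,"translation": [1,0,0],"turn": 0}
    - {"fingers": 8,"translation": [1,0,0],"turn": 0}
    - {"fingers": 8,"translation": [0,0,0],"turn": 0}

```text
t: 9.2
eef_pos: [0.5492, -0.0857, 0.0131]
tool_rot: [-0.002, 0.714, 0.7, -0.002]
contact_force: [-8.8, 1.4, 6.4]
gripper_width: 0.088
```

Call:
move_arm:
  steps:
    - {"fingers": 8,"translation": [-10,0,0],"turn": 0}
    - {"fingers": 8,"translation": [-30,0,0],"turn": 0}
    - {"fingers": 8,"translation": [0,46,0],"turn": 0}
    - {"fingers": 8,"translation": [0,0,0],"turn": 0}
    - {"fingers": 8,"translation": [6,0,0],"turn": 0}
    - {"fingers": 8,"translation": [6,0,0],"turn": 0}
    - {"fingers": 8,"translation": [6,0,0],"turn": 0}
    - {"fingers": 8,"translation": [5,0,0],"turn": 0}
    - {"fingers": 8,"translation": [5,0,0],"turn": 0}
    - {"fingers": 8,"translation": [0,0,0],"turn": 0}

```text
t: 10.45
eef_pos: [0.5404, -0.0398, 0.0136]
tool_rot: [0.0, 0.714, 0.7, 0.0]
contact_force: [0.1, -0.2, 0.2]
gripper_width: 0.093
```

Call:
move_arm:
  steps:
    - {"fingers": 8,"translation": [4,0,0],"turn": 0}
    - {"fingers": 8,"translation": [3,0,0],"turn": 0}
    - {"fingers": 8,"translation": [2,0,0],"turn": 0}
    - {"fingers": 8,"translation": [1,0,0],"turn": 0}
    - {"fingers": 8,"translation": [0,0,0],"turn": 0}

```text
t: 11.08
eef_pos: [0.5497, -0.0397, 0.0135]
tool_rot: [-0.0, 0.714, 0.7, -0.0]
contact_force: [-1.4, -0.4, -0.5]
gripper_width: 0.091
```

Call:
move_arm:
  steps:
    - {"fingers": 8,"translation": [1,0,0],"turn": 0}
    - {"fingers": 8,"translation": [1,0,0],"turn": 0}
    - {"fingers": 8,"translation": [1,0,0],"turn": 0}
    - {"fingers": 8,"translation": [0,0,0],"turn": 0}

```text
t: 11.58
eef_pos: [0.5499, -0.0398, 0.013]
tool_rot: [-0.002, 0.714, 0.7, -0.002]
contact_force: [-7.9, -0.3, 6.3]
gripper_width: 0.094
```

Call:
move_arm:
  steps:
    - {"fingers": 8,"translation": [-10,0,0],"turn": 0}
    - {"fingers": 8,"translation": [-31,0,0],"turn": 0}
    - {"fingers": 8,"translation": [0,42,0],"turn": 0}
    - {"fingers": 8,"translation": [0,0,0],"turn": 0}
    - {"fingers": 8,"translation": [6,0,0],"turn": 0}
    - {"fingers": 8,"translation": [6,0,0],"turn": 0}
    - {"fingers": 8,"translation": [6,0,0],"turn": 0}
    - {"fingers": 8,"translation": [5,0,0],"turn": 0}
    - {"fingers": 8,"translation": [5,0,0],"turn": 0}
    - {"fingers": 8,"translation": [0,0,0],"turn": 0}

```text
t: 12.82
eef_pos: [0.5405, 0.0022, 0.0136]
tool_rot: [0.0, 0.714, 0.7, 0.0]
contact_force: [0.6, -0.0, 0.4]
gripper_width: 0.094
```

Call:
move_arm:
  steps:
    - {"fingers": 8,"translation": [4,0,0],"turn": 0}
    - {"fingers": 8,"translation": [3,0,0],"turn": 0}
    - {"fingers": 8,"translation": [2,0,0],"turn": 0}
    - {"fingers": 8,"translation": [1,0,0],"turn": 0}
    - {"fingers": 8,"translation": [0,0,0],"turn": 0}

```text
t: 13.45
eef_pos: [0.55, 0.0023, 0.0136]
tool_rot: [0.0, 0.714, 0.7, 0.0]
contact_force: [0.8, 0.4, 1.1]
gripper_width: 0.093
```

Call:
move_arm:
  steps:
    - {"fingers": 8,"translation": [1,0,0],"turn": 0}
    - {"fingers": 8,"translation": [1,0,0],"turn": 0}
    - {"fingers": 8,"translation": [1,0,0],"turn": 0}
    - {"fingers": 8,"translation": [0,0,0],"turn": 0}

```text
t: 13.95
eef_pos: [0.5505, 0.0022, 0.0131]
tool_rot: [-0.002, 0.714, 0.7, -0.002]
contact_force: [-6.9, 0.4, 4.4]
gripper_width: 0.094
```

Call:
move_arm:
  steps:
    - {"fingers": 8,"translation": [-10,0,0],"turn": 0}
    - {"fingers": 8,"translation": [-20,0,0],"turn": 0}
    - {"fingers": 8,"translation": [0,-15,55],"turn": 0}
    - {"fingers": 85,"translation": [0,-15,55],"turn": 0}
    - {"fingers": 85,"translation": [30,-15,50],"turn": 0}
    - {"fingers": 85,"translation": [45,0,0],"turn": 0}
    - {"fingers": 85,"translation": [0,0,0],"turn": 0}
    - {"fingers": 85,"translation": [0,0,0],"turn": 0}

```text
t: 14.95
eef_pos: [0.5971, -0.0428, 0.173]
tool_rot: [-0.0, 0.714, 0.7, -0.0]
contact_force: [-0.6, -0.4, -0.0]
gripper_width: 0.998
```

```bash
python3 - <<'E'
from h import *
np.set_printoptions(precision=4,suppress=True)
o=get_obs();print(o["t"],o["eef_pos"],o["tool_rot"],o["q"],o["contact_force"],o["gripper_width"])
im=read_camera("wrist");cv2.imwrite("pics/w5.png",im)
for n,z in [("head_center",.0472),("block_1_center",.0145)]:
    for r in place_of("wrist",n)[:4]: print(n,round(r["conf"],2),np.round(r["xy"],1),at_z("wrist",r["xy"],z))
cv2.imwrite("pics/w5z.png",cv2.resize(im[120:270,180:380],None,fx=4,fy=4,interpolation=cv2.INTER_CUBIC))
E
```

```text
14.95 [ 0.5971 -0.0428  0.173 ] [-0.0003  0.7138  0.7004 -0.0004] [-0.3486  0.4359  0.4156  1.8227 -0.2145  0.9281  1.7137] [-0.6099 -0.4247 -0.0215] 0.9981912850303399
head_center 0.72 [283.1 176.3] [ 0.5712 -0.0406  0.0472]
head_center 0.66 [281.7 201.3] [ 0.5937 -0.0422  0.0472]
head_center 0.24 [235.6 173.3] [ 0.5677 -0.0816  0.0472]
block_1_center 0.64 [327.7 170.3] [0.5729 0.0029 0.0145]
```

View pics/w5z.png

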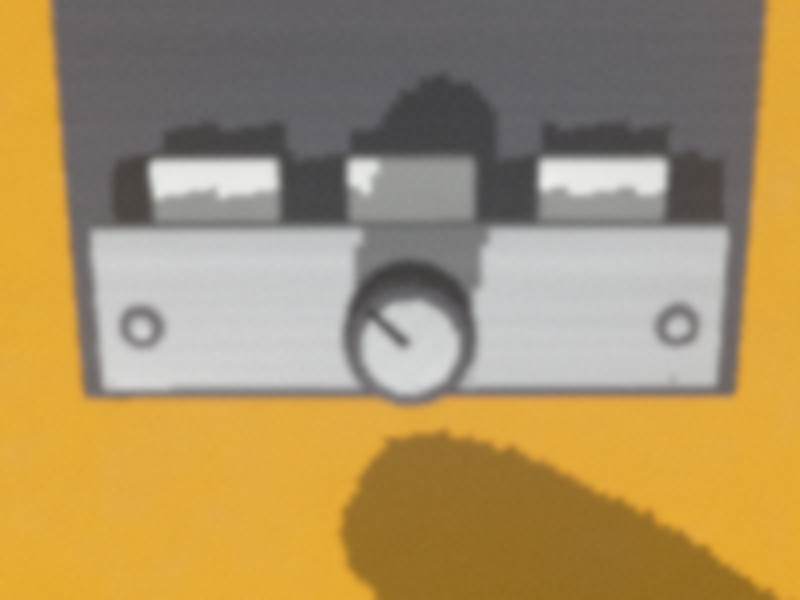

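Call:
move_arm:
  steps:
    - {"fingers": 70,"translation": [-2,1,-50],"turn": 0}
    - {"fingers": 60,"translation": [0,0,-50],"turn": 0}
    - {"fingers": 60,"translation": [0,0,-30],"turn": 0}
    - {"fingers": 60,"translation": [0,0,-9],"turn": 0}
    - {"fingers": 60,"translation": [0,0,0],"turn": 0}

```text
t: 15.72
eef_pos: [0.5958, -0.0419, 0.0348]
tool_rot: [-0.0, 0.714, 0.7, -0.0]
contact_force: [0.0, -0.5, -0.2]
gripper_width: 0.703
```

Call:
move_arm:
  steps:
    - {"fingers": 40,"translation": [0,0,-2],"turn": 0}
    - {"fingers": 20,"translation": [0,0,0],"turn": 0}
    - {"fingers": 20,"translation": [0,0,0],"turn": 0}
    - {"fingers": 20,"translation": [0,0,0],"turn": 0}
    - {"fingers": 20,"translation": [0,0,0],"turn": 0}
  newtons: 40

```text
t: 16.35
eef_pos: [0.5967, -0.042, 0.0338]
tool_rot: [0.001, 0.714, 0.7, 0.001]
contact_force: [-1.8, -0.5, 7.1]
gripper_width: 0.314
```

```bash
cat > s.py <<'E'
from h import *
np.set_printoptions(precision=4,suppress=True)
o=get_obs();w,x,y,z=o["tool_rot"];print(round(o["t"],2),o["eef_pos"],"yaw",round(2*np.arctan2(y,x),4),"F",o["contact_force"],"M",o["torque"],"w",round(o["gripper_width"]*85.4,1),"q",o["q"])
E
python3 s.py
```

```text
16.35 [ 0.5967 -0.042   0.0338] yaw 1.5518 F [-1.7514 -0.5006  7.0712] M [-0.118   0.2569 -0.0476] w 26.8 q [-0.2819  0.6245  0.3321  1.9026 -0.3149  0.6634  1.7936]
```

Call:
move_arm:
  steps:
    - {"fingers": 20,"translation": [0,0,0],"turn": -0.1}
    - {"fingers": 20,"translation": [0,0,0],"turn": -0.1}
    - {"fingers": 20,"translation": [0,0,0],"turn": -0.1}
    - {"fingers": 20,"translation": [0,0,0],"turn": -0.1}
    - {"fingers": 20,"translation": [0,0,0],"turn": 0}

```text
t: 16.98
eef_pos: [0.5966, -0.0426, 0.0333]
tool_rot: [0.001, 0.839, 0.545, 0.0]
contact_force: [-0.9, -2.1, 6.3]
gripper_width: 0.314
```

```bash
python3 s.py; python3 - <<'E'
from h import *
cv2.imwrite("pics/w6.png",read_camera("wrist"))
E
```

```text
16.98 [ 0.5966 -0.0426  0.0333] yaw 1.1521 F [-0.926  -2.1449  6.2925] M [-0.6095  0.1596 -0.0235] w 26.8 q [-0.3579  0.6449  0.4382  1.9081 -0.4174  0.6772  1.4848]
```

View pics/w6.png

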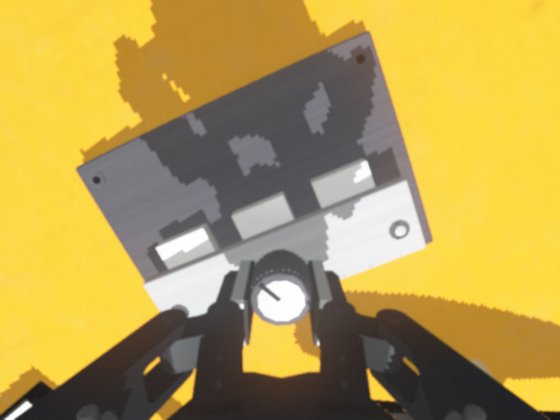

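```bash
cat > line.py <<'E'
from h import *
import sys
def line(im,z,ctr=(0.5955,-0.0417),name=None):
    # rectified top-down view, 0.1mm/px, rows=-x, cols=-y (world)
    c=calibration("wrist");n=320
    xs=ctr[0]+.016-np.arange(n)*1e-4; ys=ctr[1]+.016-np.arange(n)*1e-4
    X,Y=np.meshgrid(xs,ys,indexing="ij");P=np.stack([X,Y,np.full_like(X,z)],-1).reshape(-1,3)
    d=np.array([float(c["k1"]),0,0,0]);uv,_=cv2.projectPoints(P,np.array(c["rvec"],float),np.array(c["tvec"],float),np.array(c["camera_matrix"],float),d)
    uv=uv.reshape(n,n,2).astype(np.float32);return cv2.remap(im,uv[...,0],uv[...,1],cv2.INTER_CUBIC)
E
python3 - <<'E'
from line import *
im=cv2.imread("pics/w6.png");r=line(im,.0585);cv2.imwrite("pics/w6r.png",cv2.resize(r,None,fx=1.8,fy=1.8))
E
```

```text
(no output)
```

View pics/w6r.png

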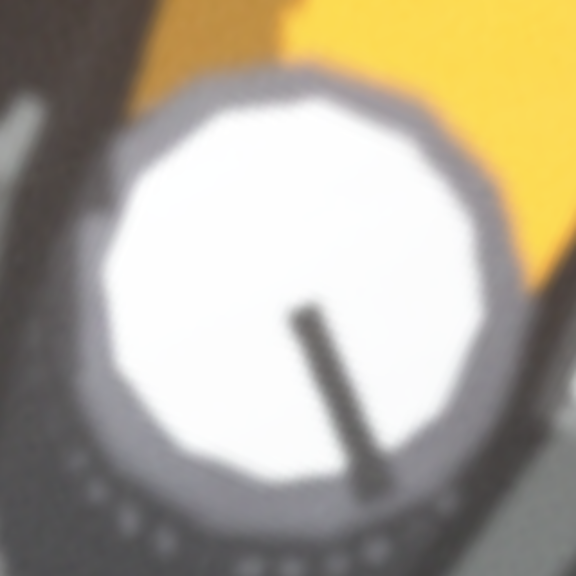

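```bash
cat >> line.py <<'E'
def ang(r):
    g=cv2.cvtColor(r,cv2.COLOR_BGR2GRAY);n=g.shape[0]
    _,b=cv2.threshold(cv2.GaussianBlur(g,(5,5),0),190,255,cv2.THRESH_BINARY)
    k,l,s,cc=cv2.connectedComponentsWithStats(b);i=l[n//2-20,n//2] or 1+np.argmax(s[1:,4])
    m=(l==i).astype(np.uint8);ct=max(cv2.findContours(m,cv2.RETR_EXTERNAL,cv2.CHAIN_APPROX_NONE)[0],key=cv2.contourArea)
    h=cv2.convexHull(ct);H=cv2.fillConvexPoly(np.zeros_like(m),h,1);H=cv2.erode(H,np.ones((9,9)))
    cy,cx=[q.mean() for q in np.nonzero(H)]
    D=(g<140)&(H>0);ys,xs=np.nonzero(D)
    vx,vy,x0,y0=cv2.fitLine(np.c_[xs,ys].astype(np.float32),cv2.DIST_HUBER,0,.01,.01).ravel()
    if vx*(xs.mean()-cx)+vy*(ys.mean()-cy)<0: vx,vy=-vx,-vy
    return np.arctan2(-vx,-vy),len(xs),(cx,cy)
if __name__=="__main__":
    o=get_obs();im=read_camera("wrist");n=sys.argv[1];cv2.imwrite(f"pics/{n}.png",im)
    w,x,y,z=o["tool_rot"];r=line(im,o["eef_pos"][2]*0+float(sys.argv[2]));cv2.imwrite(f"pics/{n}r.png",r)
    print("line",ang(r),"yaw",2*np.arctan2(y,x));
E
python3 -c "
from line import *
print(ang(line(cv2.imread('pics/w6.png'),.0585)),ang(line(cv2.imread('pics/w6.png'),.058)))"
```

```text
(np.float32(-2.744555), 991, (np.float64(161.89506558400998), np.float64(160.1259837601499))) (np.float32(-2.7429395), 1010, (np.float64(163.23592410313555), np.float64(157.0135883864178)))
```

Call:
move_arm:
  steps:
    - {"fingers": 20,"translation": [0,0,0],"turn": -0.1}
    - {"fingers": 20,"translation": [0,0,0],"turn": -0.1}
    - {"fingers": 20,"translation": [0,0,0],"turn": -0.1}
    - {"fingers": 20,"translation": [0,0,0],"turn": 0}

```text
t: 17.52
eef_pos: [0.5962, -0.043, 0.033]
tool_rot: [0.001, 0.91, 0.414, 0.0]
contact_force: [-1.1, -5.3, 5.5]
gripper_width: 0.317
```

```bash
python3 s.py; python3 line.py w7 .0582
```

```text
17.52 [ 0.5962 -0.043   0.033 ] yaw 0.8531 F [-1.079  -5.3251  5.54  ] M [-1.0809  0.1356  0.0151] w 27.1 q [-0.4124  0.6641  0.5162  1.9122 -0.4942  0.6924  1.2538]
line (np.float32(-3.0384312), 1275, (np.float64(175.56829429874128), np.float64(160.3329176571451))) yaw 0.8531052954405028
```

Call:
move_arm:
  steps:
    - {"fingers": 20,"translation": [0,-1,0],"turn": -0.1}
    - {"fingers": 20,"translation": [0,0,0],"turn": -0.05}
    - {"fingers": 20,"translation": [0,0,0],"turn": 0}

```text
t: 17.95
eef_pos: [0.596, -0.0434, 0.0329]
tool_rot: [0.001, 0.938, 0.346, -0.0]
contact_force: [-1.4, -4.8, 4.7]
gripper_width: 0.312
```

```bash
python3 s.py; python3 line.py w8 .058
```

```text
17.95 [ 0.596  -0.0434  0.0329] yaw 0.7059 F [-1.4149 -4.8495  4.6918] M [-0.8907  0.2434  0.5686] w 26.6 q [-0.4374  0.6748  0.5536  1.9138 -0.5319  0.7021  1.1404]
line (np.float32(3.1154962), 1279, (np.float64(187.625598838616), np.float64(162.46982821195257))) yaw 0.7059032646343762
```

Call:
move_arm:
  steps:
    - {"fingers": 20,"translation": [0,0,0],"turn": -0.06}
    - {"fingers": 20,"translation": [0,0,0],"turn": -0.04}
    - {"fingers": 20,"translation": [0,0,0],"turn": 0}

```text
t: 18.38
eef_pos: [0.5953, -0.0426, 0.0327]
tool_rot: [-0.0, 0.955, 0.297, -0.0]
contact_force: [-1.6, -2.7, 7.9]
gripper_width: 0.316
```

```bash
python3 s.py; python3 line.py w9 .058
```

```text
18.38 [ 0.5953 -0.0426  0.0327] yaw 0.6041 F [-1.5778 -2.6627  7.8802] M [-0.5111  0.6401  0.1374] w 26.9 q [-0.4553  0.6823  0.5791  1.9155 -0.5587  0.7102  1.0615]
line (np.float32(3.1263683), 1327, (np.float64(193.94521299956082), np.float64(160.893115942029))) yaw 0.6041334055725648
```

Call:
move_arm:
  steps:
    - {"fingers": 20,"translation": [0,0,0.3],"turn": 0}
    - {"fingers": 20,"translation": [0,0,0.3],"turn": 0.1}
    - {"fingers": 20,"translation": [0,0,0.3],"turn": 0.1}
    - {"fingers": 20,"translation": [0,0,0.3],"turn": 0.1}
    - {"fingers": 20,"translation": [0,0,0.2],"turn": 0.1}
    - {"fingers": 20,"translation": [0,0,0.2],"turn": 0.1}
    - {"fingers": 20,"translation": [0,0,0.2],"turn": 0.1}
    - {"fingers": 20,"translation": [0,0,0],"turn": 0}
  newtons: 50

```text
t: 19.42
eef_pos: [0.5956, -0.0422, 0.0337]
tool_rot: [-0.001, 0.825, 0.566, -0.0]
contact_force: [2.0, -2.1, -5.6]
gripper_width: 0.308
```

```bash
python3 s.py; python3 line.py w10 .0585
```

```text
19.43 [ 0.5956 -0.0422  0.0337] yaw 1.2028 F [ 1.9913 -2.0729 -5.6245] M [-0.4179 -0.3167  0.0906] w 26.3 q [-0.3473  0.6409  0.4236  1.9078 -0.4041  0.6779  1.5241]
line (np.float32(-2.5660706), 924, (np.float64(163.1066043285754), np.float64(158.66520110226955))) yaw 1.2027840219959076
```

Call:
move_arm:
  steps:
    - {"fingers": 20,"translation": [0,0,0],"turn": 0.1}
    - {"fingers": 20,"translation": [0,0,0],"turn": 0.1}
    - {"fingers": 20,"translation": [0,0,0],"turn": 0.1}
    - {"fingers": 20,"translation": [0,0,0.1],"turn": 0.1}
    - {"fingers": 20,"translation": [0,0,0.1],"turn": 0.1}
    - {"fingers": 20,"translation": [0,0,0.1],"turn": 0.1}
    - {"fingers": 20,"translation": [0,0,0.1],"turn": 0.1}
    - {"fingers": 20,"translation": [0,0,0],"turn": 0.1}
    - {"fingers": 20,"translation": [0,0,0],"turn": 0.1}
    - {"fingers": 20,"translation": [0,0,0],"turn": 0}

```text
t: 20.72
eef_pos: [0.5956, -0.0414, 0.0347]
tool_rot: [-0.001, 0.497, 0.868, 0.0]
contact_force: [-0.4, 2.2, 0.3]
gripper_width: 0.312
```

```bash
python3 s.py; python3 line.py w11 .06;python3 -c "
from line import *
im=cv2.imread('pics/w11.png')
for z in (.059,.0595,.0605,.061): print(ang(line(im,z)))"
```

```text
20.73 [ 0.5956 -0.0414  0.0347] yaw 2.101 F [-0.3633  2.1961  0.2696] M [0.3797 0.2454 0.0825] w 26.6 q [-0.1749  0.6052  0.1871  1.8953 -0.1767  0.6579  2.221 ]
line (np.float32(-0.78277403), 319, (np.float64(137.6931421513345), np.float64(150.4985768755706))) yaw 2.101005126916255
(np.float32(-0.7768325), 332, (np.float64(133.98500157878118), np.float64(144.5409430586254)))
(np.float32(-0.75163186), 327, (np.float64(135.77703853523525), np.float64(147.6170427932723)))
(np.float32(-0.7502632), 318, (np.float64(139.45892044222848), np.float64(153.57007370474744)))
(np.float32(-0.7420912), 311, (np.float64(141.39485917418648), np.float64(156.47590921520373)))
```

View pics/w11.png

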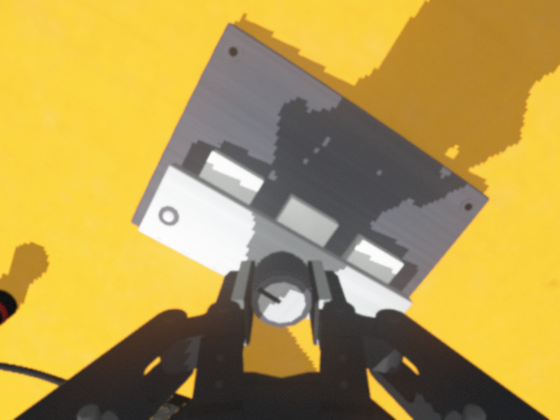

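View pics/w11r.png

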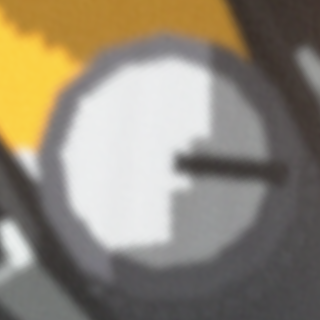

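```bash
cat > l2.py <<'E'
import cv2,numpy as np,sys
for n in sys.argv[1:]:
    g=cv2.cvtColor(cv2.imread(f"pics/{n}r.png"),cv2.COLOR_BGR2GRAY)
    b=(g<110).astype(np.uint8);cv2.circle(m:=np.zeros_like(b),(160,160),1,1,-1)
    for R in (95,):
        m[:]=0;cv2.circle(m,({'w11':(165,160)}.get(n,(165,160))),R,1,-1)
        k,l,s,c=cv2.connectedComponentsWithStats(b*m)
        for i in range(1,k):
            if s[i,4]<200: continue
            ys,xs=np.nonzero(l==i);vx,vy,x0,y0=cv2.fitLine(np.c_[xs,ys].astype(np.float32),cv2.DIST_HUBER,0,.01,.01).ravel()
            print(n,R,s[i],c[i],np.arctan2(-vx,-vy),np.arctan2(vx,vy))
E
python3 l2.py w7 w8 w9 w10 w11
```

```text
w7 95 [160 176  17  79 792] [167.70833333 216.46969697] -3.0414186 0.100174144
w8 95 [153 175  15  81 918] [160.80718954 215.97058824] -0.030968504 3.1106243
w9 95 [154 175  14  81 951] [161.21135647 215.77181914] -0.020507412 3.1210854
w11 95 [ 178  153   83   29 1691] [221.00650503 166.81076286] -1.6650096 1.4765831
```

Call:
move_arm:
  steps:
    - {"fingers": 20,"translation": [0,0,0],"turn": 0.07}
    - {"fingers": 20,"translation": [0,0,0],"turn": 0}
    - {"fingers": 20,"translation": [0,0,0],"turn": 0}

```text
t: 21.15
eef_pos: [0.5955, -0.0414, 0.0347]
tool_rot: [-0.001, 0.467, 0.884, 0.0]
contact_force: [-2.6, 5.4, 2.6]
gripper_width: 0.311
```

```bash
python3 s.py; python3 line.py w12 .0602; python3 l2.py w12
```

```text
21.15 [ 0.5955 -0.0414  0.0347] yaw 2.1706 F [-2.5555  5.4081  2.6444] M [ 1.0199  0.6208 -0.0178] w 26.6 q [-0.1618  0.6037  0.1694  1.8945 -0.1594  0.6573  2.2754]
line (np.float32(-0.32998022), 25, (np.float64(128.92862807295796), np.float64(150.3336637589215))) yaw 2.1705749261905813
w12 95 [ 176  151   85   25 1869] [218.28838951 163.28464419] -1.6017557 1.539837
```

View pics/w12.png

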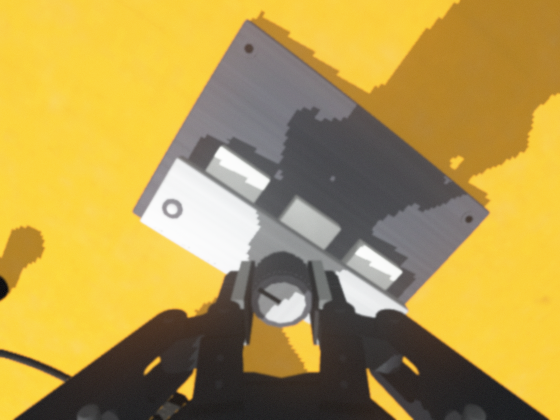

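```bash
python3 -c "
from station import *
print(hand_in());print(get_obs()['t'])"
```

```text
the job is handed in; nothing more can be done
None
the job is handed in; nothing more can be done
```

The job is done and handed in at about 21 s of the 69 s allowed; no verdict was reported.

- **Blocks:** I pushed all three back until each met the fence at 7–9 N. The three contact positions lie on one line at the fixture's own angle. The pictures taken afterwards show a straight row along the bar.
- **Thumbscrew:** It turned about 0.8 rad clockwise and then stopped. At that point the torque rose to about 0.57 N m. A further 0.1 rad of turning only slipped the grip, and the line on the head did not follow. I then backed it off; the line read about 1.565 rad off the seat against the 1.57 wanted. The tool's own turn of 1.567 rad agrees.
- **Grip at the end:** The gripper still holds the head at 50 N, with about 6–7 N of residual force at the wrist.

**Checks that disagreed:**
- The first line-fitting routine failed on the last two pictures because of a shadow across the head. I replaced it with a stricter dark-pixel fit.
- The seat reading itself varied by about 0.01 rad between pictures.
- The gripper reads an opening of about 26.6 mm on a 28 mm head.

I did not go near the ring gauge, bushing or stamp.

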